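# Wedge the sagging pipe jig level

### The job

The hinged plate of the pipe jig has sagged at its front edge. Lay the wooden wedge flat on the bench, nose first in the lane between the jig's two steel guide rails, and push it in under the plate until the plate is level up against its red stops and the wedge is wedged tight, pushing with about 15 N at the end and never forcing it beyond 20 N. Then let go; lift the plate with the wedge only, and leave the other things on the bench where they are.

Things in the scene. Friction and masses are not known exactly. Their poses are not given: they have to be found in the camera images.
- mouth (a point): Mouth of the jig, where the wedge goes in: midway between the guide rails, straight below the plate's front edge, level with the frame's underside, 0 to 4 mm above the bench. x points level into the jig (the push direction), y left, z up. The rails are 37 mm apart and stand 7 mm above this point; their flared ends begin 20 mm in front of it, 50 mm apart.
- jig: Grey steel frame, fixed to the bench on rubber packing, 220 mm wide over its feet, 162 mm deep, carrying the plate, the guide rails and two red stops over the plate's front corners, whose tops are 43 mm up. Origin at the centre of the frame's underside, 75 mm behind the mouth; same axes as the mouth.
- plate: Aluminium plate 141 x 138 x 10 mm with a copper pipe on it (top 39 mm above the underside). Origin on its rear hinge, 143 mm behind and 28 mm above the mouth; z is upright when level. It starts 0.083 rad nose down, front lower edge 10 mm above the mouth point; level, that edge is 22 mm up and meets rigid stops. Its weight at the edge is 2 to 5 N.
- wedge: Loose wooden wedge, 140 x 30 mm, 0.1 kg. Origin at the centre of its flat underside, x towards the nose, z up. Thickness grows evenly from 5 mm at the nose (x = +70 mm) to 29 mm at x = -40 mm; behind that stands the head. Friction about 0.4; sliding it in takes a push of 3 to 10 N; pushed tight it stays by itself and keeps bearing on the plate with about 0.6 of the last push.
- wedge_head (a point): The wedge's head, to grip or push: a wooden block with a red cap, 30 mm long, 30 mm wide, top 53 mm above the underside, at x = -70 to -40 mm of the wedge. This point is on its centre line (x = -55 mm), 34 mm above the underside; same axes as the wedge.
- sanding_block: Brown sanding block 64 x 96 x 24 mm, origin at the centre of its underside; leave alone.
- pliers: Blue-handled pliers 162 x 57 x 13 mm, origin at the centre of the underside; leave alone.
- elbow: Copper pipe elbow 51 x 51 x 22 mm, origin at the centre of its underside; leave alone.
There are look-alikes about, which are no part of the job. What is shaped like the wedge but green is not meant.

How it is judged:
By the outcome, as a careful person would: the job done as asked, in the order asked, and still so for the second after the job is handed in, with the robot touching nothing.
It also fails if it takes over 64 s, if anything falls off the work surface, if the arm or the gripper's body presses on something with over 40 N, if the wrist force passes 120 N, or if a joint passes its speed limit or range.

### The arm

A 6-joint arm with a two-finger parallel gripper is mounted at the origin on a cart in front of the work surface, level with it; the furniture and walls round the work are solid. World frame = base frame: x ahead of the robot, y to its left, z up, the work surface at z = 0. Lengths are in mm, angles in rad, forces in N, time in s.
With the tool pointing down it reaches from about 350 to 975 mm from the base axis. Payload 7.1 kg.
Tool frame: the origin (TCP) lies at the very end of the fingers, on their centre line; the grasp point (between the pads) lies 19 mm behind it (ctrl.grip_point_offset is the distance from the TCP to the grasp point, in mm); x points along the fingers, y is the direction in which the jaws open and shut, and the axes are right-handed (so a half turn about x gives the same grasp; the last joint's range is limited). The gripper opens to 88 mm and grips with 3 to 60 N. Pads are 20 mm wide; open, the fingers measure 115 mm over their backs; the gripper's body (75 mm by 178 mm) begins 61 mm behind the grasp point.
Start: joints at [-1.132, 0.423, 1.63, -0, 1.089, -0.019], TCP at [276.249, -560.617, 222.675] pointing down, gripper open.
Joint ranges: [-3, 3], [-0.9, 2.11], [0.09, 2.58], [-1.31, 4.45], [0.11, 2.69], [-2.54, 2.54]. Speed limits (rad/s): [2.39, 2.39, 3.01, 3.14, 3.14, 3.14].

### API

Orientations are given as a rotation vector (axis times angle).
In Python, from workcell import ctrl, vision, workorder gives the robot as it stands.
- The arm moves only by the shell command python3 -m crank 'ROWS'. ROWS is JSON, a list of rows, each a list of 3 entries, a list of its own where there are three numbers: the shift along the tool's x, y, z in m, then the turn, a rotation vector about the tool's x, y, z in rad, then the finger opening in m, from 0 to 0.0878. In form: [[[dx, dy, dz], [wx, wy, wz], jaw], ...]. A call has exactly 8 rows; each row shifts and turns the commanded pose from where the row before left it, along the tool's axes as they then stand; what a row does not reach is not made up. A row lasts 1/12 s, in which the tool goes at most 41.7 mm and 7.16 degrees, less where a joint would pass 70% of its speed; a pose out of reach is approached as far as the arm can. A call with a gripper value outside its range is refused whole. The fingers move at their own pace and stop on an object; the grip force is fixed at half the most. Time passes only in rows, so rows that do not move let the fingers close, or fill a call up. It gives the time, the measured TCP pose, the force and the opening at its end, in the units of the state.
- ctrl.get_obs(): the state, without advancing time (a new reading comes with each control period).
- vision.get_image(name): name is "scene" or "side" or "wrist"; returns a dict with "img" (420x560x3 uint8, blue, green, red), "mtx" (3x3 intrinsics, pixels), "rvec" (rotation vector, rad) and "tvec" (3), from world to camera coordinates, as OpenCV has them; the wrist camera has in their place "hand_eye" (4x4, takes a point from camera to tool coordinates, whose origin is the TCP and whose axes are the tool frame's). Camera axes: x right, y down, z forward; pixel columns grow to the right and rows downward; lengths in mm; the calibration is good to about 2 mm. A picture is of the moment at which its call begins: read the wrist's pose just before it. There is no depth.
- workorder.close_job(): hands the job in, once; it reports no verdict.
The state is a dict: "t": time; "qpos": joint angles; "qvel": joint speeds; "joint_torque": joint torques, N m; "ee_pos": TCP position; "orientation": TCP orientation; "ft_force": force on the tool from outside, world axes, zero at the start; "moment": the same for the moment, N m; "width": finger opening in mm.
Only numpy, scipy, OpenCV 4.12 (cv2) and the standard library are available. Lean on these libraries where they do the work, as an engineer would, in place of code of your own. Each camera call takes 0.05 s, during which the arm holds its last target.

## Working session

There is one attempt and no reset: what is moved stays moved. The work goes in short steps, Python scripts to look and compute and a shell command to move; the robot and the scene stay as the last step left them, time stands still between calls to the robot, and variables do not carry over. Pictures are saved under pics/ and viewed, and the job is handed in when it is done.

```bash
ls; mkdir -p pics; python3 - <<'E'
from workcell import ctrl, vision, workorder
import cv2
o=ctrl.get_obs(); print(o); print(ctrl.grip_point_offset)
for n in("scene","side","wrist"):
    d=vision.get_image(n); cv2.imwrite(f"pics/{n}0.png",d["img"]); print(n,{k:v for k,v in d.items() if k!="img"})
E
```

```text
pics
{'t': 0.0, 'qpos': array([-1.13198831e+00,  4.23829886e-01,  1.63070620e+00,  1.29325042e-05,
        1.08858187e+00, -1.90064770e-02]), 'qvel': array([ 0.0002018 ,  0.00051948, -0.00059861, -0.00183239, -0.00042175,
       -0.00119365]), 'joint_torque': array([ 6.82143946e-04, -5.44629836e+01, -2.73666787e+01,  6.42889109e-02,
        2.27737916e-02, -1.03315285e-04]), 'ee_pos': array([ 276.0264531 , -560.11723983,  221.90216755]), 'orientation': array([ 1.96729607,  0.45993759, -1.96791552]), 'ft_force': array([-0.63798872, -1.00365205, -0.4270586 ]), 'moment': array([ 0.0092021 ,  0.0070253 , -0.02943138]), 'width': 87.69094550091192}
18.700000000000003
scene {'mtx': array([[455.74083752,   0.        , 275.82227795],
       [  0.        , 455.74083752, 210.28577037],
       [  0.        ,   0.        ,   1.        ]]), 'rvec': array([ 0.84742968, -2.6364548 ,  0.92648209]), 'tvec': array([ 502.97937399,  208.88346851, 1268.54853939])}
side {'mtx': array([[539.29843557,   0.        , 275.63557972],
       [  0.        , 539.29843557, 212.30743854],
       [  0.        ,   0.        ,   1.        ]]), 'rvec': array([ 0.00368742, -2.7902179 ,  1.3910498 ]), 'tvec': array([ 522.47200335,  -10.76035061, 1458.94363722])}
wrist {'mtx': array([[356.59271768,   0.        , 279.25120005],
       [  0.        , 356.59271768, 216.60096491],
       [  0.        ,   0.        ,   1.        ]]), 'hand_eye': array([[ 1.35384654e-03, -3.01835695e-01,  9.53358999e-01,
        -1.62993866e+02],
       [ 9.99998453e-01, -6.62264629e-04, -1.62975286e-03,
         1.01834670e-01],
       [ 1.12329353e-03,  9.53359730e-01,  3.01834332e-01,
        -8.37354513e+01],
       [ 0.00000000e+00,  0.00000000e+00,  0.00000000e+00,
         1.00000000e+00]])}
```

View pics/scene0.png

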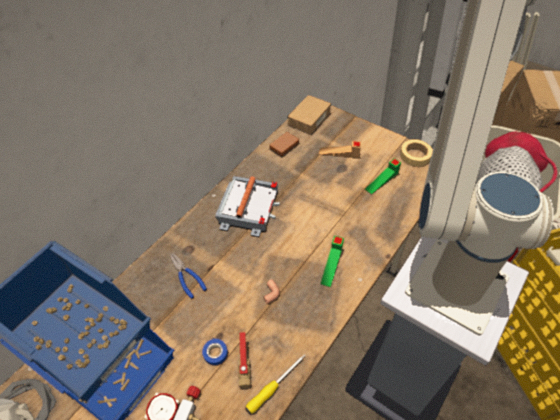

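View pics/side0.png

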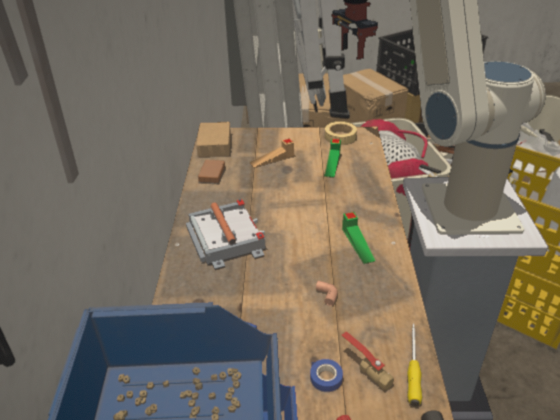

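View pics/wrist0.png

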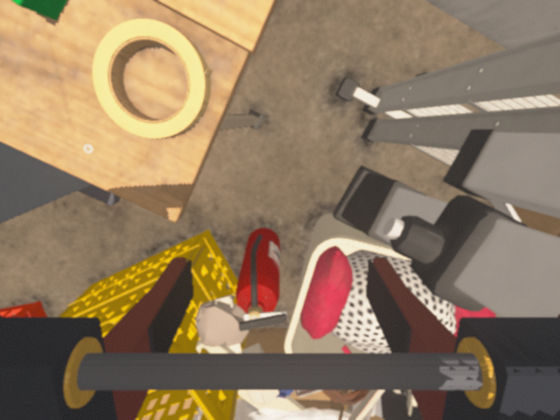

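```bash
cat > h.py <<'E'
from workcell import ctrl, vision, workorder
import cv2, numpy as np
from scipy.spatial.transform import Rotation as R
def cam(n):
    if n=="wrist":
        o=ctrl.get_obs(); d=vision.get_image(n)
        T=np.eye(4);T[:3,:3]=R.from_rotvec(o["orientation"]).as_matrix();T[:3,3]=o["ee_pos"]
        C=T@d["hand_eye"]
        return d["img"],d["mtx"],C[:3,:3],C[:3,3]
    d=vision.get_image(n);M=R.from_rotvec(d["rvec"]).as_matrix()
    return d["img"],d["mtx"],M.T,-M.T@d["tvec"]
def ray(c,uv):
    r=c[2]@np.linalg.solve(c[1],np.array([uv[0],uv[1],1.]));return r/np.linalg.norm(r)
def onz(c,uv,z):
    r=ray(c,uv);return c[3]+r*(z-c[3][2])/r[2]
def tri(cs,uvs):
    A=0;b=0
    for c,uv in zip(cs,uvs):
        r=ray(c,uv);P=np.eye(3)-np.outer(r,r);A=A+P;b=b+P@c[3]
    x=np.linalg.solve(A,b)
    return x,[float(np.linalg.norm((np.eye(3)-np.outer(ray(c,uv),ray(c,uv)))@(x-c[3]))) for c,uv in zip(cs,uvs)]
def proj(c,p):
    q=c[1]@(c[2].T@(np.asarray(p,float)-c[3]));return q[:2]/q[2]
def crop(img,x,y,w,h,f,name):
    cv2.imwrite(name,cv2.resize(img[y:y+h,x:x+w],None,fx=f,fy=f,interpolation=cv2.INTER_CUBIC))
E
python3 - <<'E'
from h import *
s=cv2.imread("pics/scene0.png");d=cv2.imread("pics/side0.png")
def cr(i,x,y,w,h,f): return cv2.resize(i[y:y+h,x:x+w],None,fx=f,fy=f,interpolation=cv2.INTER_CUBIC)
cv2.imwrite("pics/cw.png",np.vstack([np.hstack([cr(s,310,130,80,50,5),cr(d,240,130,80,50,5)]),np.hstack([cr(s,205,165,80,70,5)[:350],cr(d,185,195,80,70,5)[:350]])]))
E
```

```text
(no output)
```

View pics/cw.png

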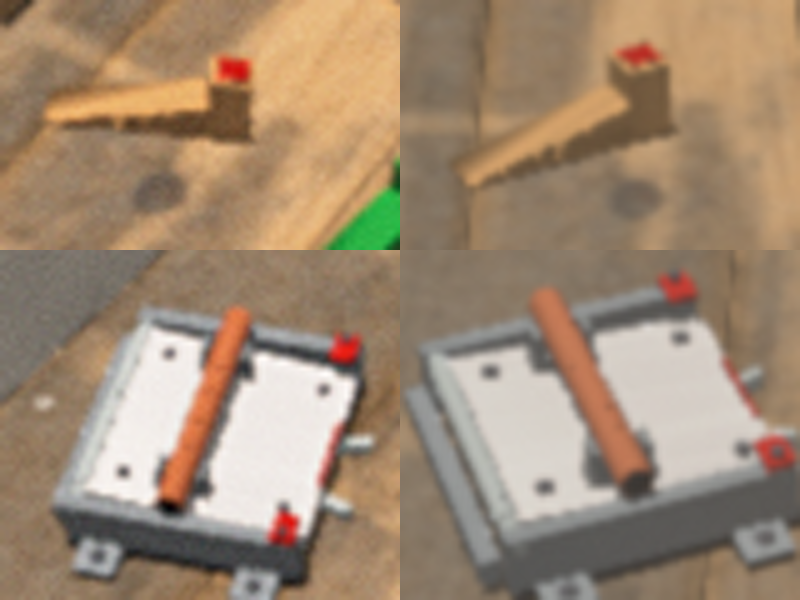

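```bash
python3 - <<'E'
from h import *
np.set_printoptions(precision=1,suppress=True)
s,d=cam("scene"),cam("side"); 
P=dict(cap=((356.6,144),(288,141)),nose=((319.4,152.6),(253,165)),stA=((274,185),(240.4,202.6)),stB=((262,220.4),(260,235.4)),railA=((279,203.6),(257,219)),railB=((275,216.6),(265,231.5)))
for k,v in P.items(): print(k,*tri([s,d],v), onz(s,v[0],5),onz(d,v[1],5))
for n,c in(("s",s),("d",d)):
    h=cv2.cvtColor(c[0],cv2.COLOR_BGR2HSV); m=((h[...,0]<8)|(h[...,0]>172))&(h[...,1]>170)&(h[...,2]>120)
    N,l,st,ce=cv2.connectedComponentsWithStats(m.astype(np.uint8))
    for i in range(1,N):
        if st[i,4]>12: print(n,st[i],ce[i])
print(s[3],d[3])
E
```

```text
cap [ 487.8 -288.2   52.1] [1.34102774513967, 1.3410277451397672] [ 509.8 -337.4    5. ] [ 486.8 -369.4    5. ]
nose [ 594.6 -224.     5.1] [0.04988619318421819, 0.04988619318414687] [ 594.7 -224.2    5. ] [ 594.6 -224.1    5. ]
stA [615.9  16.4  38.4] [0.5562994729218953, 0.5562994729218577] [634.8  -8.1   5. ] [620.5 -28.9   5. ]
stB [559.2 155.   39.7] [1.4244897202218196, 1.4244897202215578] [577.9 133.2   5. ] [561.  114.5   5. ]
railA [571.5  51.2   9.7] [0.6502894385305041, 0.6502894385309166] [574.4  47.5   5. ] [571.4  45.9   5. ]
railB [549.7 102.2   9.5] [1.9270901697462546, 1.9270901697459288] [553.7  97.7   5. ] [548.7  98.9   5. ]
s [486 133  71  59 838] [522.7 148.1]
s [354 142   6   4  24] [356.5 143.5]
s [392 160   6   5  21] [394.7 161.6]
s [271 182   6   5  20] [273.7 184.4]
s [259 218   5   6  17] [261.8 220.8]
s [334 237   8   6  33] [337.5 239.8]
s [240 332   7  35 176] [242.6 348.9]
s [240 369   8   5  22] [243.5 371.6]
s [187 386  13  11  96] [193.1 391.1]
s [163 393  10   4  13] [167.3 394.2]
s [146 396   9  17  17] [148.8 404. ]
d [285 139   6   4  16] [287.5 140.5]
d [333 139   6   3  16] [335.2 140.1]
d [414 160   8   6  22] [417.5 161.9]
d [393 162   9   4  18] [396.8 163.3]
d [238 201   5   4  13] [240.2 202.2]
d [346 213   9   5  32] [350.2 214.9]
[  18.3  799.8 1125.1] [ 489.7 1178.   879.8]
```

```bash
cat >> h.py <<'E'
def delta(pos,yaw,zsign=-1,o=None):
    """shift (m, tool axes) and turn rotvec (tool axes) to tool-down pose with tool z = zsign*heading(yaw)"""
    o=o or ctrl.get_obs(); A=R.from_rotvec(o["orientation"]).as_matrix()
    x=np.array([0,0,-1.]);z=zsign*np.array([np.cos(yaw),np.sin(yaw),0]);y=np.cross(z,x)
    B=np.column_stack([x,y,z])
    return A.T@(np.asarray(pos,float)-o["ee_pos"])/1000, R.from_matrix(A.T@B).as_rotvec(), A
E
python3 - <<'E'
from h import *
np.set_printoptions(precision=4,suppress=True)
for zs in(-1,1):
  for p,yw in (((493,-285,150),.541),((530,65,150),.388)):
    print(zs,*delta(p,yw,zs))
E
```

```text
-1 [ 0.0724 -0.1511 -0.3162] [-0.0832 -0.      0.0007] [[-0.0003  0.442  -0.897 ]
 [ 0.0007 -0.897  -0.442 ]
 [-1.     -0.0007  0.    ]]
-1 [ 0.0726 -0.4487 -0.5041] [0.0698 0.     0.0007] [[-0.0003  0.442  -0.897 ]
 [ 0.0007 -0.897  -0.442 ]
 [-1.     -0.0007  0.    ]]
1 [ 0.0724 -0.1511 -0.3162] [3.0584 0.0011 0.    ] [[-0.0003  0.442  -0.897 ]
 [ 0.0007 -0.897  -0.442 ]
 [-1.     -0.0007  0.    ]]
1 [ 0.0726 -0.4487 -0.5041] [-3.0718 -0.0011  0.    ] [[-0.0003  0.442  -0.897 ]
 [ 0.0007 -0.897  -0.442 ]
 [-1.     -0.0007  0.    ]]
```

```bash
python3 -m crank '[[[0,-0.01,-0.021],[0,0,0],0.087],[[0,-0.01,-0.021],[0,0,0],0.087],[[0,-0.01,-0.021],[0,0,0],0.087],[[0,-0.01,-0.021],[0,0,0],0.087],[[0,-0.01,-0.021],[0,0,0],0.087],[[0,-0.01,-0.021],[0,0,0],0.087],[[0,-0.01,-0.021],[0,0,0],0.087],[[0,-0.01,-0.021],[0,0,0],0.087]]'
python3 -m crank '[[[0,-0.01,-0.021],[0,0,0],0.087],[[0,-0.01,-0.021],[0,0,0],0.087],[[0,-0.01,-0.021],[0,0,0],0.087],[[0,-0.01,-0.021],[0,0,0],0.087],[[0,-0.01,-0.021],[0,0,0],0.087],[[0,-0.01,-0.021],[0,0,0],0.087],[[0,-0.01,-0.021],[0,0,0],0.087],[[0,0,0],[-0.0832,0,0],0.087]]'
python3 - <<'E'
from h import *
np.set_printoptions(precision=4,suppress=True)
c=cam("wrist");cv2.imwrite("pics/wrist1.png",c[0]);print(delta((493,-285,150),.541),ctrl.get_obs()["ft_force"])
np.savez("w1.npz",K=c[1],M=c[2],p=c[3])
E
```

```text
t: 0.92
ee_pos: [392.2, -413.6, 222.7]
orientation: [1.967, 0.458, -1.967]
ft_force: [-0.0, -0.1, -0.1]
width: 86.8
t: 1.58
ee_pos: [494.5, -284.2, 222.7]
orientation: [1.916, 0.534, -1.914]
ft_force: [0.6, 0.2, -1.0]
width: 87.1
(array([ 0.0726, -0.0005,  0.0004]), array([ 0.0107, -0.0002,  0.0001]), array([[ 0.0001,  0.5242, -0.8516],
       [ 0.0002, -0.8516, -0.5242],
       [-1.    , -0.0001, -0.0002]])) [-0.7122 -0.1571 -0.1208]
```

View pics/wrist1.png

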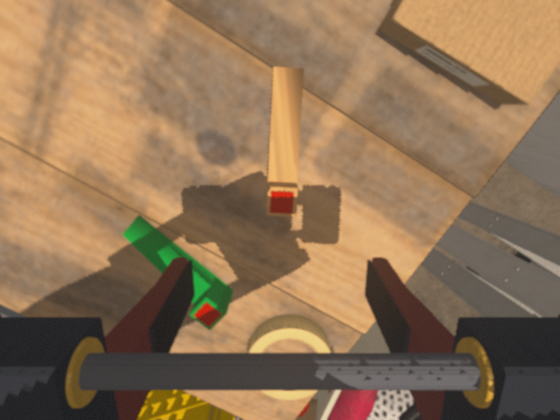

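```bash
python3 - <<'E'
from h import *
np.set_printoptions(precision=3,suppress=True)
im=cv2.imread("pics/wrist1.png");f=np.load("w1.npz");c=(im,f["K"],f["M"],f["p"])
h=cv2.cvtColor(im,cv2.COLOR_BGR2HSV)[180:225,260:305];m=((h[...,0]<8)|(h[...,0]>172))&(h[...,1]>150)&(h[...,2]>90)
ys,xs=np.nonzero(m);print(xs.min()+260,xs.max()+260,ys.min()+180,ys.max()+180)
u=np.array([(xs.min()+xs.max())/2+260,(ys.min()+ys.max())/2+180])
cap=onz(c,u,53);n=(onz(c,(273.5,67),5)+onz(c,(303,68),5))/2;print(cap,n,onz(c,(273.5,67),5)-onz(c,(303,68),5))
d=n-cap;print(np.hypot(*d[:2]),np.arctan2(d[1],d[0]))
for uv in ((270,190),(296,190),(270,213),(295,213)): print(onz(c,uv,53))
crop(im,230,50,110,180,3,"pics/cwrist1.png")
E
```

```text
271 292 192 212
[ 489.753 -289.082   53.   ] [ 600.053 -230.47     5.   ] [-14.263  25.482   0.   ]
124.90600036671961 0.4884439589814109
[ 494.243 -273.521   53.   ]
[ 507.068 -294.812   53.   ]
[ 474.459 -285.22    53.   ]
[ 487.043 -306.106   53.   ]
```

View pics/cwrist1.png

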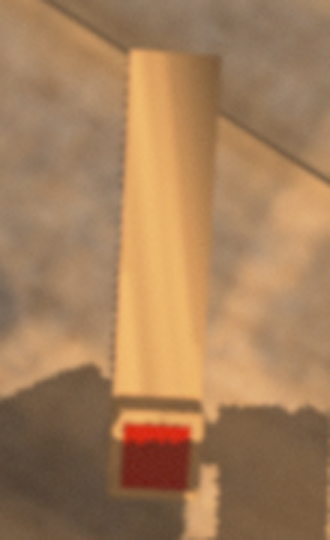

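```bash
python3 - <<'E'
from h import *
np.set_printoptions(precision=4,suppress=True)
print(delta((489.8,-289.1,16),.49),ctrl.get_obs()["ee_pos"])
E
```

```text
(array([0.2066, 0.0013, 0.0053]), array([ 0.0617, -0.0002,  0.0001]), array([[ 0.0001,  0.5242, -0.8516],
       [ 0.0002, -0.8516, -0.5242],
       [-1.    , -0.0001, -0.0002]])) [ 493.596  -285.2348  222.6035]
```

```bash
python3 -m crank '[[[0,0.0013,0.0053],[0,0,0],0.087],[[0.01,0,0],[0.062,0,0],0.087],[[0.03,0,0],[0,0,0],0.087],[[0.03,0,0],[0,0,0],0.087],[[0.03,0,0],[0,0,0],0.087],[[0.03,0,0],[0,0,0],0.087],[[0.02,0,0],[0,0,0],0.087],[[0.01,0,0],[0,0,0],0.087]]'
python3 - <<'E'
from h import *
np.set_printoptions(precision=4,suppress=True)
c=cam("wrist");cv2.imwrite("pics/wrist2.png",c[0]);print(delta((489.8,-289.1,16),.49),ctrl.get_obs()["ft_force"])
E
```

```text
t: 2.3
ee_pos: [486.4, -290.7, 59.9]
orientation: [1.954, 0.478, -1.96]
ft_force: [-0.8, -1.3, -0.5]
width: 87.0
(array([ 0.0434,  0.0006, -0.0039]), array([-0.0139,  0.0027,  0.0043]), array([[-0.0044,  0.4583, -0.8888],
       [ 0.0026, -0.8888, -0.4583],
       [-1.    , -0.0043,  0.0027]])) [-0.4392 -0.3046 -0.6478]
```

View pics/wrist2.png

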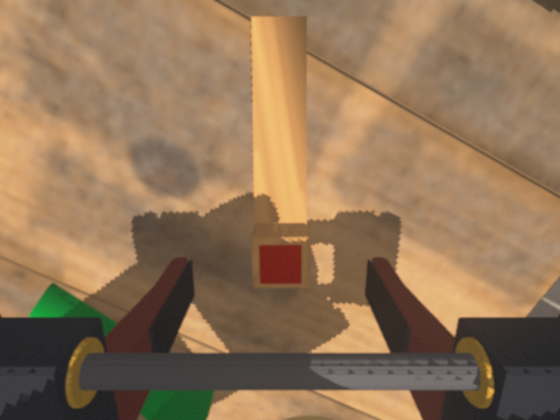

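```bash
python3 -m crank '[[[0.02,0,0],[0,0,0],0.087],[[0.014,0,0],[0,0,0],0.087],[[0.006,0,0],[0,0,0],0.087],[[0,0,0],[0,0,0],0.087],[[0,0,0],[0,0,0],0.087],[[0,0,0],[0,0,0],0.087],[[0,0,0],[0,0,0],0.087],[[0,0,0],[0,0,0],0.087]]'
python3 - <<'E'
from h import *
np.set_printoptions(precision=4,suppress=True)
c=cam("wrist");cv2.imwrite("pics/wrist3.png",c[0]);print(delta((489.8,-289.1,16),.49)[:2],ctrl.get_obs()["ft_force"],ctrl.get_obs()["ee_pos"])
E
```

```text
t: 3.02
ee_pos: [489.2, -291.0, 23.6]
orientation: [1.955, 0.476, -1.953]
ft_force: [0.3, -0.7, 0.6]
width: 87.0
(array([ 0.0074, -0.0013, -0.0015]), array([-0.011 , -0.0006, -0.0011])) [ 0.6953 -0.2601  0.5145] [ 489.0608 -290.9181   23.4458]
```

View pics/wrist3.png

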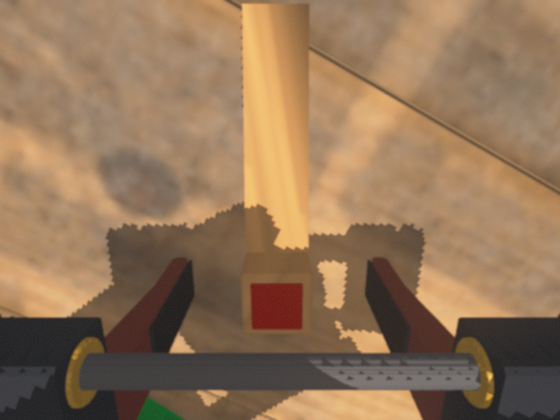

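```bash
python3 -m crank '[[[0.0074,-0.0013,-0.0015],[0,0,0],0.087],[[0,0,0],[0,0,0],0.087],[[0,0,0],[0,0,0],0.02],[[0,0,0],[0,0,0],0.02],[[0,0,0],[0,0,0],0.02],[[0,0,0],[0,0,0],0.02],[[0,0,0],[0,0,0],0.02],[[0,0,0],[0,0,0],0.02]]'
python3 -m crank '[[[0,0,0],[0,0,0],0.02],[[0,0,0],[0,0,0],0.02],[[0,0,0],[0,0,0],0.02],[[0,0,0],[0,0,0],0.02],[[0,0,0],[0,0,0],0.02],[[0,0,0],[0,0,0],0.02],[[0,0,0],[0,0,0],0.02],[[0,0,0],[0,0,0],0.02]]'
python3 - <<'E'
from h import *
np.set_printoptions(precision=4,suppress=True)
o=ctrl.get_obs();A=R.from_rotvec(o["orientation"]).as_matrix();print(o["ee_pos"],o["ft_force"],o["width"],A)
E
```

```text
t: 3.73
ee_pos: [489.4, -288.9, 15.3]
orientation: [1.954, 0.477, -1.954]
ft_force: [-1.2, 0.3, -0.5]
width: 50.5
t: 4.4
ee_pos: [489.4, -288.9, 15.3]
orientation: [1.954, 0.477, -1.954]
ft_force: [1.0, 0.5, 1.0]
width: 30.0
[ 489.416  -288.9053   15.319 ] [0.9568 0.4742 0.9984] 29.98808943080394 [[ 0.0001  0.4609 -0.8874]
 [-0.0001 -0.8874 -0.4609]
 [-1.      0.0001 -0.    ]]
```

```bash
python3 -m crank '[[[-0.005,0,0],[0,0,0],0.02],[[-0.015,0,0],[0,0,0],0.02],[[-0.025,0,0],[0,0,0],0.02],[[-0.03,0,0],[0.03,0,0],0.02],[[-0.03,0,0],[0.031,0,0],0.02],[[-0.03,0,0],[0.03,0,0],0.02],[[-0.03,0,0],[0,0,0],0.02],[[-0.02,0,0],[0,0,0],0.02]]'
python3 -m crank '[[[0,-0.015,-0.0075],[0,0,0],0.02],[[0,-0.03,-0.0155],[0,0,0],0.02],[[0,-0.032,-0.0165],[0,0,0],0.02],[[0,-0.034,-0.0175],[0,0,0],0.02],[[0,-0.034,-0.0175],[0,0,0],0.02],[[0,-0.032,-0.0165],[0,0,0],0.02],[[0,-0.029,-0.0155],[0,0,0],0.02],[[0,-0.015,-0.0075],[0,0,0],0.02]]'
python3 -m crank '[[[0,0,0],[0,0,0],0.02],[[0,0,0],[0,0,0],0.02],[[0,0,0],[0,0,0],0.02],[[0,0,0],[0,0,0],0.02],[[0,0,0],[0,0,0],0.02],[[0,0,0],[0,0,0],0.02],[[0,0,0],[0,0,0],0.02],[[0,0,0],[0,0,0],0.02]]'
python3 - <<'E'
from h import *
np.set_printoptions(precision=4,suppress=True)
o=ctrl.get_obs()
c=cam("wrist");cv2.imwrite("pics/wrist4.png",c[0]);A=R.from_rotvec(o["orientation"]).as_matrix();print(o["ee_pos"],o["ft_force"],o["width"],A)
np.savez("w4.npz",K=c[1],M=c[2],p=c[3])
E
```

```text
t: 5.07
ee_pos: [490.0, -289.2, 203.5]
orientation: [2.01, 0.392, -2.006]
ft_force: [-0.0, 0.1, -1.8]
width: 30.0
t: 5.73
ee_pos: [510.9, -38.0, 200.6]
orientation: [2.008, 0.397, -2.008]
ft_force: [-0.1, 0.7, -0.8]
width: 30.1
t: 6.4
ee_pos: [511.2, -41.6, 200.3]
orientation: [2.009, 0.394, -2.009]
ft_force: [-0.4, -0.1, -1.6]
width: 30.6
[511.2335 -41.6235 200.253 ] [-0.3638 -0.0591 -1.6052] 30.579710867612754 [[-0.0001  0.3776 -0.926 ]
 [-0.     -0.926  -0.3776]
 [-1.     -0.      0.0001]]
```

View pics/wrist4.png

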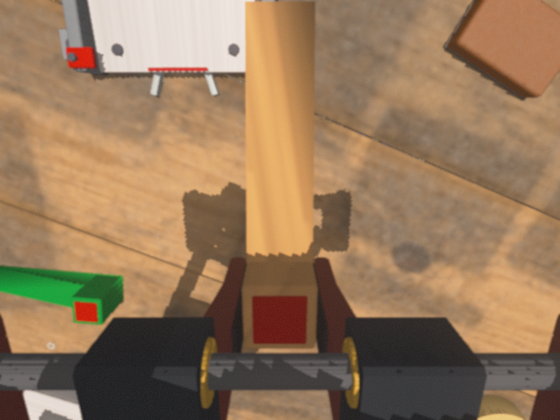

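```bash
python3 - <<'E'
from h import *
im=cv2.imread("pics/wrist4.png");crop(im,60,0,190,110,4,"pics/c4.png")
E
```

```text
(no output)
```

View pics/c4.png

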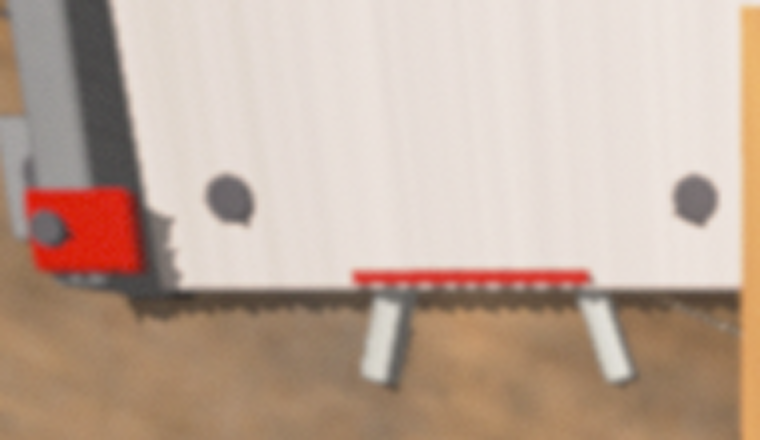

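```bash
python3 - <<'E'
from h import *
np.set_printoptions(precision=4,suppress=True)
f=np.load("w4.npz");c=(None,f["K"],f["M"],f["p"])
for m in (0,2,4):
    a,b=onz(c,(157.8,95.5),7+m),onz(c,(211,95.5),7+m); t=(a+b)/2;v=a-b
    print(m,"tips",t,np.linalg.norm(v),np.arctan2(-v[0],v[1]))
    a,b=onz(c,(154.5,95),7+m),onz(c,(215,95),7+m); t=(a+b)/2;v=a-b
    print(m,"tipsC",t,np.linalg.norm(v),np.arctan2(-v[0],v[1]))
    a,b=onz(c,(148,69),20+m),onz(c,(208,69),20+m);v=a-b
    print("stripe",(a+b)/2,np.linalg.norm(v),np.arctan2(-v[0],v[1]))
    a,b=onz(c,(117.5,49.5),21+m),onz(c,(233.75,50),21+m);v=a-b
    print("bolts",(a+b)/2,np.linalg.norm(v),np.arctan2(-v[0],v[1]))
    print("frontedge",onz(c,(60+300/4,72.6),20+m),onz(c,(60+735/4,72.6),20+m))
E
```

```text
0 tips [561.621  76.317   7.   ] 50.37159051000509 0.3860597267675953
0 tipsC [562.1741  76.1462   7.    ] 57.26034686254489 0.3860579212731462
stripe [581.9013  85.2319  20.    ] 53.59937707627978 0.38596598972720914
bolts [596.1491  91.535   21.    ] 101.97027541362034 0.38197118352613646
frontedge [564.5317 120.0345  20.    ] [601.2056  29.7851  20.    ]
2 tips [561.7738  75.8319   9.    ] 50.08879390228874 0.3860597267675952
2 tipsC [562.3237  75.6621   9.    ] 56.93887534089077 0.3860579212731461
stripe [581.9416  84.6765  22.    ] 53.287061885292744 0.3859659897272091
bolts [596.1063  90.9411  23.    ] 101.37437444900402 0.3819711835261372
frontedge [564.6733 119.2763  22.    ] [601.1335  29.5527  22.    ]
4 tips [561.9265  75.3468  11.    ] 49.80599729457237 0.3860597267675953
4 tipsC [562.4734  75.1779  11.    ] 56.61740381923663 0.38605792127314614
stripe [581.982  84.121  24.   ] 52.97474669430569 0.3859659897272091
bolts [596.0635  90.3472  25.    ] 100.77847348438762 0.381971183526137
frontedge [564.8148 118.5181  24.    ] [601.0613  29.3204  24.    ]
```

```bash
python3 - <<'E'
from h import *
np.set_printoptions(precision=1,suppress=True)
s=cam("scene");d=cam("side")
print(tri([s,d],[(337.5,239.8),(350.2,214.9)]), tri([s,d],[(331,284),(369,260)]),tri([s,d],[(394.7,161.6),(335.2,140.1)]))
E
python3 -m crank '[[[0,-0.007,0.003],[0,0,0],0.02],[[0,-0.012,0.0055],[0,0,0],0.02],[[0,-0.014,0.0065],[0,0,0],0.02],[[0,-0.015,0.007],[0,0,0],0.02],[[0,-0.015,0.007],[0,0,0],0.02],[[0,-0.014,0.0065],[0,0,0],0.02],[[0,-0.009,0.0045],[0,0,0],0.02],[[0,-0.004,0.002],[0,0,0],0.02]]'
```

```text
(array([333.2,  94.5,  54.1]), [1.0443822662378703, 1.0443822662379332]) (array([290.7, 189.8, -14.7]), [1.0597825515155388, 1.0597825515156432]) (array([ 342.5, -282.2,   56.3]), [0.8511368620840609, 0.8511368620838671])
t: 7.22
ee_pos: [436.7, 27.5, 200.3]
orientation: [2.008, 0.396, -2.008]
ft_force: [1.0, 0.3, -1.4]
width: 29.9
```

```bash
python3 -m crank '[[[0.01,0,0],[0,0,0],0.02],[[0.02,0,0],[0,0,0],0.02],[[0.025,0,0],[0,0,0],0.02],[[0.025,0,0],[0,0,0],0.02],[[0.025,0,0],[0,0,0],0.02],[[0.02,0,0],[0,0,0],0.02],[[0.01,0,0],[0,0,0],0.02],[[0.005,0,0],[0,0,0],0.02]]'
python3 -m crank '[[[0,0,0],[0,0,0],0.02],[[0,0,0],[0,0,0],0.02],[[0,0,0],[0,0,0],0.02],[[0,0,0],[0,0,0],0.02],[[0,0,0],[0,0,0],0.02],[[0,0,0],[0,0,0],0.02],[[0,0,0],[0,0,0],0.02],[[0,0,0],[0,0,0],0.02]]'
python3 - <<'E'
from h import *
np.set_printoptions(precision=4,suppress=True)
o=ctrl.get_obs()
c=cam("wrist");cv2.imwrite("pics/wrist5.png",c[0]);print(o["ee_pos"],o["ft_force"],delta((438.4,26,16.5),.386)[:2])
np.savez("w5.npz",K=c[1],M=c[2],p=c[3])
E
```

```text
t: 7.88
ee_pos: [437.7, 26.0, 58.4]
orientation: [2.006, 0.395, -2.012]
ft_force: [0.4, 0.2, -1.1]
width: 30.3
t: 8.55
ee_pos: [438.5, 26.3, 60.5]
orientation: [2.009, 0.395, -2.008]
ft_force: [-0.1, 0.4, -1.5]
width: 30.3
[438.4821  26.3089  60.5135] [-0.0622  0.3534 -1.4905] (array([0.0439, 0.0003, 0.0002]), array([ 0.002 , -0.0003, -0.0001]))
```

View pics/wrist5.png

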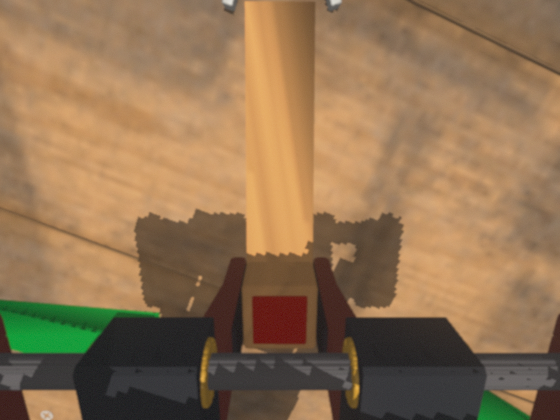

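```bash
python3 - <<'E'
from h import *
np.set_printoptions(precision=4,suppress=True)
im=cv2.imread("pics/wrist5.png");crop(im,210,0,140,30,5,"pics/c5.png")
f=np.load("w5.npz");c=(None,f["K"],f["M"],f["p"])
a,b=onz(c,(229,11),9),onz(c,(334.5,11),9);print((a+b)/2,np.linalg.norm(a-b),c[3])
E
```

```text
[560.1107  74.7459   9.    ] 56.3060006052921 [515.9566  57.8997 223.5458]
```

View pics/c5.png

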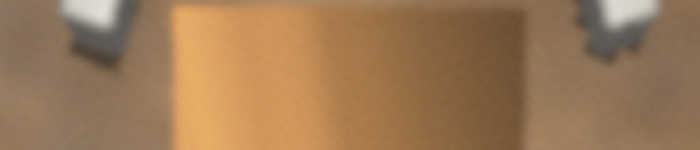

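```bash
python3 -m crank '[[[0.01,0.0006,0],[0,0,0],0.02],[[0.014,0,0],[0,0,0],0.02],[[0.012,0,0],[0,0,0],0.02],[[0.006,0,0],[0,0,0],0.02],[[0.002,0,0],[0,0,0],0.02],[[0.0005,0,0],[0,0,0],0.02],[[0,0,0],[0,0,0],0.02],[[0,0,0],[0,0,0],0.02]]'
python3 - <<'E'
from h import *
np.set_printoptions(precision=4,suppress=True)
o=ctrl.get_obs()
c=cam("wrist");cv2.imwrite("pics/wrist6.png",c[0]);print(o["ee_pos"],o["ft_force"],delta((438.4,26,15.5),.386)[:2])
E
```

```text
t: 9.27
ee_pos: [438.8, 25.7, 15.8]
orientation: [2.009, 0.395, -2.008]
ft_force: [0.6, -0.3, -1.0]
width: 30.3
[438.7588  25.7237  15.8233] [ 0.58   -0.289  -0.9665] (array([ 0.0004, -0.0004,  0.0003]), array([ 0.002 , -0.0004, -0.0001]))
```

View pics/wrist6.png

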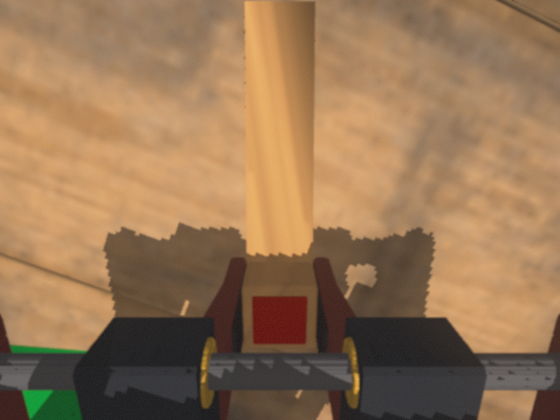

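```bash
python3 -m crank '[[[0,0,-0.004],[0,0,0],0.02],[[0,0,-0.005],[0,0,0],0.02],[[0,0,-0.005],[0,0,0],0.02],[[0,0,-0.004],[0,0,0],0.02],[[0,0,-0.002],[0,0,0],0.02],[[0,0,0],[0,0,0],0.02],[[0,0,0],[0,0,0],0.02],[[0,0,0],[0,0,0],0.02]]'
python3 -m crank '[[[0.0003,0,-0.003],[0,0,0],0.02],[[0,0,-0.004],[0,0,0],0.02],[[0,0,-0.004],[0,0,0],0.02],[[0,0,-0.004],[0,0,0],0.02],[[0,0,-0.003],[0,0,0],0.02],[[0,0,0],[0,0,0],0.02],[[0,0,0],[0,0,0],0.02],[[0,0,0],[0,0,0],0.02]]'
python3 - <<'E'
from h import *
np.set_printoptions(precision=4,suppress=True)
o=ctrl.get_obs()
print(o["ee_pos"],o["ft_force"])
a=cam("scene")[0];b=cam("side")[0];crop(a,200,160,110,80,5,"pics/s7.png");crop(b,180,190,110,80,5,"pics/d7.png")
E
```

```text
t: 9.98
ee_pos: [456.8, 33.3, 15.7]
orientation: [2.008, 0.395, -2.009]
ft_force: [-0.7, 0.1, -0.5]
width: 30.3
t: 10.65
ee_pos: [473.5, 40.1, 15.4]
orientation: [2.008, 0.395, -2.009]
ft_force: [-0.3, 0.8, -0.7]
width: 29.9
[473.5382  40.1072  15.4177] [-0.2555  0.7565 -0.7379]
```

View pics/s7.png

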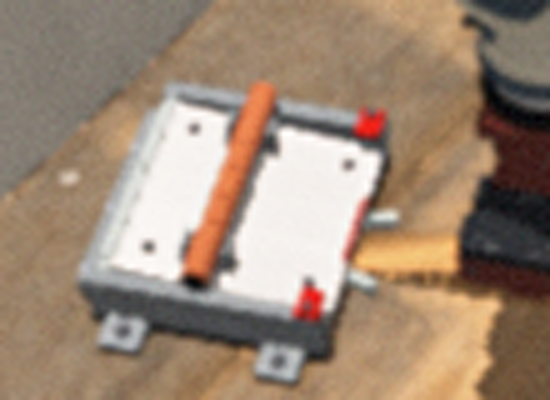

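View pics/d7.png

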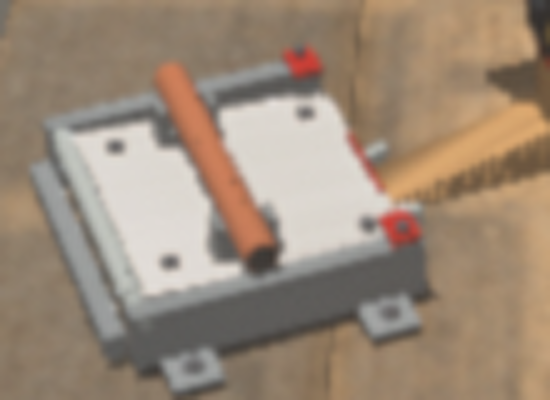

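```bash
python3 -m crank '[[[0,0,0],[0,0,0],0.06],[[0,0,0],[0,0,0],0.06],[[0,0,0],[0,0,0],0.06],[[0,0,0],[0,0,0],0.06],[[0,0,0],[0,0,0],0.06],[[0,0,0],[0,0,0],0.06],[[0,0,0],[0,0,0],0.06],[[0,0,0],[0,0,0],0.06]]'
python3 -m crank '[[[0,0,0.004],[0,0,0],0.06],[[0,0,0.01],[0,0,0],0.06],[[0,0,0.012],[0,0,0],0.06],[[0,0,0.01],[0,0,0],0.06],[[0,0,0.004],[0,0,0],0.06],[[0,0,0],[0,0.05,0],0.06],[[0,0,0],[0,0,0],0.001],[[0,0,0],[0,0,0],0.001]]'
python3 -m crank '[[[0,0,0],[0,0,0],0.001],[[0,0,0],[0,0,0],0.001],[[0,0,0],[0,0,0],0.001],[[0,0,0],[0,0,0],0.001],[[0,0,0],[0,0,0],0.001],[[0,0,0],[0,0,0],0.001],[[0,0,0],[0,0,0],0.001],[[0,0,0],[0,0,0],0.001]]'
python3 - <<'E'
from h import *
np.set_printoptions(precision=4,suppress=True)
o=ctrl.get_obs();A=R.from_rotvec(o["orientation"]).as_matrix()
print(o["ee_pos"],o["ft_force"],A)
c=cam("wrist");cv2.imwrite("pics/wrist8.png",c[0])
E
```

```text
t: 11.42
ee_pos: [473.8, 40.1, 15.5]
orientation: [2.009, 0.395, -2.009]
ft_force: [-0.5, 0.3, -0.0]
width: 60.5
t: 12.08
ee_pos: [435.9, 24.6, 15.5]
orientation: [2.061, 0.404, -1.964]
ft_force: [1.1, 0.5, 0.3]
width: 50.1
t: 12.75
ee_pos: [436.7, 25.0, 15.5]
orientation: [2.062, 0.405, -1.962]
ft_force: [-0.9, 0.6, 0.2]
width: 1.5
[436.742   24.9916  15.4586] [-0.8878  0.6149  0.1774] [[ 0.0462  0.3784 -0.9245]
 [ 0.0189 -0.9256 -0.3779]
 [-0.9988  0.     -0.0499]]
```

View pics/wrist8.png

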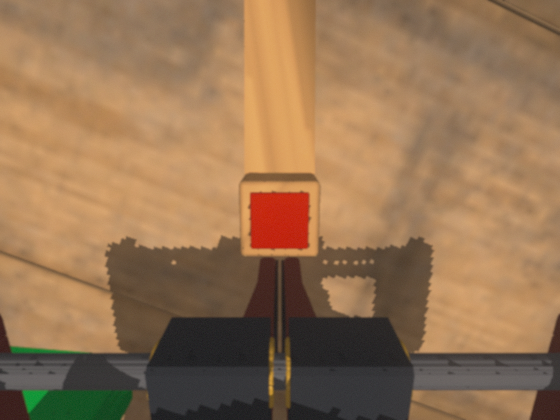

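```bash
python3 -m crank '[[[0.0002,0,-0.004],[0,0,0],0.001],[[0.0002,0,-0.004],[0,0,0],0.001],[[0.0002,0,-0.004],[0,0,0],0.001],[[0.0001,0,-0.002],[0,0,0],0.001],[[0.0001,0,-0.002],[0,0,0],0.001],[[0.0001,0,-0.002],[0,0,0],0.001],[[0.0001,0,-0.002],[0,0,0],0.001],[[0,0,0],[0,0,0],0.001]]'
python3 -m crank '[[[0.0001,0,-0.002],[0,0,0],0.001],[[0.0001,0,-0.002],[0,0,0],0.001],[[0.0001,0,-0.002],[0,0,0],0.001],[[0.0001,0,-0.002],[0,0,0],0.001],[[0.0001,0,-0.002],[0,0,0],0.001],[[0.0001,0,-0.002],[0,0,0],0.001],[[0.0001,0,-0.002],[0,0,0],0.001],[[0,0,0],[0,0,0],0.001]]'
python3 - <<'E'
from h import *
np.set_printoptions(precision=4,suppress=True)
o=ctrl.get_obs();u=np.array([.926,.3776,0])
print(o["ee_pos"],o["ft_force"],"push",-o["ft_force"]@u, "along",(o["ee_pos"]-np.array([580.1,83.8,0]))@u)
c=cam("wrist");cv2.imwrite("pics/wrist9.png",c[0])
E
```

```text
t: 13.47
ee_pos: [455.7, 32.7, 15.5]
orientation: [2.063, 0.405, -1.961]
ft_force: [0.3, 1.0, -1.1]
width: 0.8
t: 14.13
ee_pos: [468.8, 38.0, 15.5]
orientation: [2.063, 0.405, -1.961]
ft_force: [0.1, 0.3, 0.5]
width: 0.8
[468.8363  38.0097  15.5327] [0.1399 0.3477 0.5186] push -0.26077607903385025 along -120.32063853857117
```

View pics/wrist9.png

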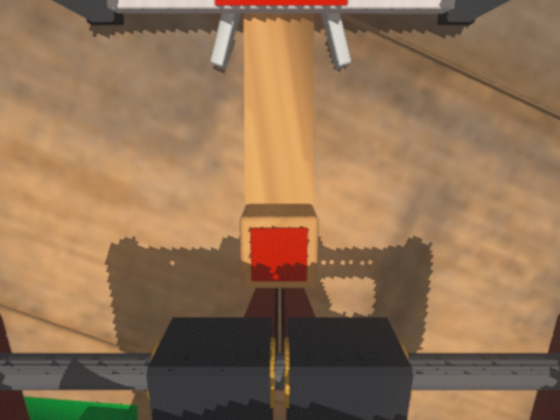

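```bash
cat > st.py <<'E'
from h import *
np.set_printoptions(precision=2,suppress=True)
o=ctrl.get_obs();u=np.array([.926,.3776,0]);v=np.array([-.3776,.926,0])
print(o["t"],o["ee_pos"],o["ft_force"],"push %.2f lat %.2f nose %.2f"%(-o["ft_force"]@u,o["ft_force"]@v,(o["ee_pos"]-np.array([580.1,83.8,0]))@u+150))
E
python3 -m crank '[[[0.0001,0,-0.002],[0,0,0],0.001],[[0.0001,0,-0.002],[0,0,0],0.001],[[0.0001,0,-0.002],[0,0,0],0.001],[[0.0001,0,-0.002],[0,0,0],0.001],[[0.0001,0,-0.002],[0,0,0],0.001],[[0.0001,0,-0.002],[0,0,0],0.001],[[0.0001,0,-0.002],[0,0,0],0.001],[[0.0001,0,-0.002],[0,0,0],0.001]]'; python3 st.py
```

```text
t: 14.85
ee_pos: [480.8, 43.7, 15.1]
orientation: [2.058, 0.406, -1.967]
ft_force: [-6.8, -3.8, 4.5]
width: 1.2
14.85 [480.8   43.67  15.11] [-6.83 -3.81  4.46] push 7.77 lat -0.95 nose 42.89
```

```bash
python3 -m crank '[[[0.0001,0,-0.0015],[0,0,0],0.001],[[0.0001,0,-0.0015],[0,0,0],0.001],[[0.0001,0,-0.0015],[0,0,0],0.001],[[0.0001,0,-0.0015],[0,0,0],0.001],[[0.0001,0,-0.0015],[0,0,0],0.001],[[0,0,-0.0015],[0,0,0],0.001],[[0,0,-0.0015],[0,0,0],0.001],[[0,0,-0.0015],[0,0,0],0.001]]'; python3 st.py
```

```text
t: 15.52
ee_pos: [492.5, 48.3, 15.1]
orientation: [2.059, 0.406, -1.966]
ft_force: [-3.4, -1.2, -0.9]
width: 0.7
15.5167 [492.5   48.31  15.06] [-3.43 -1.25 -0.94] push 3.65 lat 0.14 nose 55.48
```

```bash
python3 -m crank '[[[0.0001,0,-0.0015],[0,0,0],0.001],[[0.0001,0,-0.0015],[0,0,0],0.001],[[0.0001,0,-0.0015],[0,0,0],0.001],[[0.0001,0,-0.0015],[0,0,0],0.001],[[0,0,-0.0015],[0,0,0],0.001],[[0,0,-0.0015],[0,0,0],0.001],[[0,0,-0.001],[0,0,0],0.001],[[0,0,0],[0,0,0],0.001]]'; python3 st.py
python3 - <<'E'
from h import *
c=cam("wrist");cv2.imwrite("pics/wrist10.png",c[0])
a=cam("scene")[0];b=cam("side")[0];i=[cv2.resize(x,None,fx=4,fy=4,interpolation=cv2.INTER_CUBIC) for x in (a[160:240,200:300],b[190:270,180:280])];cv2.imwrite("pics/sd10.png",np.hstack(i))
E
```

```text
t: 16.18
ee_pos: [503.9, 52.4, 15.8]
orientation: [2.063, 0.405, -1.961]
ft_force: [-1.9, -0.0, 0.3]
width: 1.3
16.1833 [503.93  52.37  15.77] [-1.86 -0.02  0.26] push 1.73 lat 0.68 nose 67.60
```

View pics/wrist10.png

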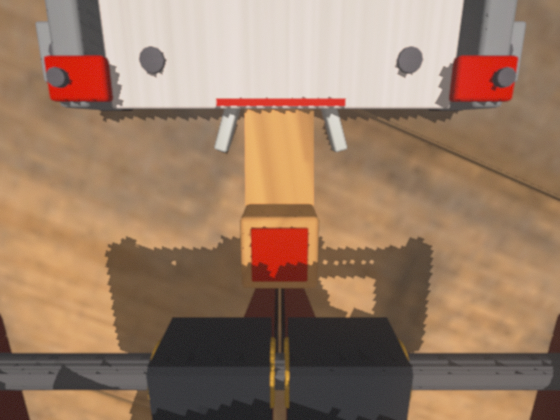

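View pics/sd10.png

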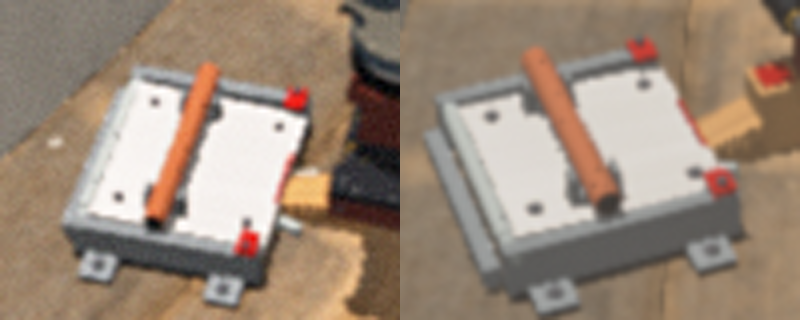

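```bash
python3 -m crank '[[[0.0001,0,-0.001],[0,0,0],0.001],[[0,0,-0.001],[0,0,0],0.001],[[0.0001,0,-0.001],[0,0,0],0.001],[[0,0,-0.001],[0,0,0],0.001],[[0.0001,0,-0.001],[0,0,0],0.001],[[0,0,-0.001],[0,0,0],0.001],[[0,0,-0.001],[0,0,0],0.001],[[0,0,0],[0,0,0],0.001]]'; python3 st.py
python3 -m crank '[[[0,0,-0.0004],[0,0,0],0.001],[[0,0,-0.0004],[0,0,0],0.001],[[0,0,-0.0004],[0,0,0],0.001],[[0,0,-0.0004],[0,0,0],0.001],[[0,0,-0.0004],[0,0,0],0.001],[[0,0,-0.0004],[0,0,0],0.001],[[0,0,-0.0004],[0,0,0],0.001],[[0,0,-0.0004],[0,0,0],0.001]]'; python3 st.py
```

```text
t: 17.0
ee_pos: [509.6, 54.8, 15.8]
orientation: [2.062, 0.405, -1.962]
ft_force: [-4.0, -1.2, 1.8]
width: 1.0
17.0 [509.64  54.82  15.77] [-4.02 -1.17  1.8 ] push 4.16 lat 0.44 nose 73.81
t: 17.67
ee_pos: [513.0, 56.1, 15.8]
orientation: [2.062, 0.405, -1.962]
ft_force: [-4.0, -1.6, -1.8]
width: 1.1
17.6667 [513.    56.13  15.82] [-3.98 -1.57 -1.83] push 4.28 lat 0.05 nose 77.41
```

```bash
python3 -m crank '[[[0,0,-0.0004],[0,0,0],0.001],[[0,0,-0.0004],[0,0,0],0.001],[[0,0,-0.0004],[0,0,0],0.001],[[0,0,-0.0004],[0,0,0],0.001],[[0,0,-0.0004],[0,0,0],0.001],[[0,0,0],[0,0,0],0.001],[[0,0,0],[0,0,0],0.001],[[0,0,0],[0,0,0],0.001]]'; python3 st.py
```

```text
t: 18.33
ee_pos: [514.9, 56.9, 16.0]
orientation: [2.063, 0.405, -1.961]
ft_force: [-2.7, -0.7, -2.0]
width: 0.9
18.3333 [514.89  56.89  16.03] [-2.66 -0.7  -2.04] push 2.73 lat 0.35 nose 79.45
```

```bash
python3 -m crank '[[[0,0,-0.0004],[0,0,0],0.001],[[0,0,-0.0004],[0,0,0],0.001],[[0,0,-0.0004],[0,0,0],0.001],[[0,0,-0.0004],[0,0,0],0.001],[[0,0,-0.0004],[0,0,0],0.001],[[0,0,0],[0,0,0],0.001],[[0,0,0],[0,0,0],0.001],[[0,0,0],[0,0,0],0.001]]'; python3 st.py
```

```text
t: 19.0
ee_pos: [516.8, 57.7, 16.1]
orientation: [2.063, 0.405, -1.961]
ft_force: [-2.7, -0.9, -2.1]
width: 0.9
19.0 [516.77  57.66  16.12] [-2.73 -0.91 -2.06] push 2.87 lat 0.18 nose 81.49
```

```bash
python3 -m crank '[[[0,0,-0.0004],[0,0,0],0.001],[[0,0,-0.0004],[0,0,0],0.001],[[0,0,-0.0004],[0,0,0],0.001],[[0,0,-0.0004],[0,0,0],0.001],[[0,0,-0.0004],[0,0,0],0.001],[[0,0,0],[0,0,0],0.001],[[0,0,0],[0,0,0],0.001],[[0,0,0],[0,0,0],0.001]]'; python3 st.py
```

```text
t: 19.67
ee_pos: [518.6, 58.4, 16.2]
orientation: [2.063, 0.405, -1.961]
ft_force: [-2.2, -1.5, -2.2]
width: 1.3
19.6667 [518.59  58.39  16.22] [-2.22 -1.45 -2.22] push 2.61 lat -0.51 nose 83.45
```

```bash
python3 -m crank '[[[0,0,-0.0004],[0,0,0],0.001],[[0,0,-0.0004],[0,0,0],0.001],[[0,0,-0.0004],[0,0,0],0.001],[[0,0,-0.0004],[0,0,0],0.001],[[0,0,-0.0004],[0,0,0],0.001],[[0,0,0],[0,0,0],0.001],[[0,0,0],[0,0,0],0.001],[[0,0,0],[0,0,0],0.001]]'; python3 st.py
```

```text
t: 20.33
ee_pos: [520.5, 59.1, 16.3]
orientation: [2.063, 0.405, -1.961]
ft_force: [-2.7, -0.3, -1.6]
width: 1.2
20.3333 [520.48  59.15  16.35] [-2.71 -0.26 -1.57] push 2.61 lat 0.78 nose 85.48
```

```bash
python3 -m crank '[[[0.0002,0,-0.0004],[0,0,0],0.001],[[0,0,-0.0004],[0,0,0],0.001],[[0,0,-0.0004],[0,0,0],0.001],[[0,0,-0.0004],[0,0,0],0.001],[[0,0,-0.0004],[0,0,0],0.001],[[0,0,0],[0,0,0],0.001],[[0,0,0],[0,0,0],0.001],[[0,0,0],[0,0,0],0.001]]'; python3 st.py
python3 - <<'E'
from h import *
c=cam("wrist");cv2.imwrite("pics/wrist11.png",c[0])
a=cam("scene")[0];b=cam("side")[0];i=[cv2.resize(x,None,fx=4,fy=4,interpolation=cv2.INTER_CUBIC) for x in (a[160:240,200:300],b[190:270,180:280])];cv2.imwrite("pics/sd11.png",np.hstack(i))
E
```

```text
t: 21.0
ee_pos: [522.1, 59.9, 16.2]
orientation: [2.062, 0.405, -1.962]
ft_force: [-4.0, -2.1, 0.7]
width: 0.9
21.0 [522.12  59.89  16.24] [-4.03 -2.11  0.68] push 4.53 lat -0.44 nose 87.28
```

View pics/wrist11.png

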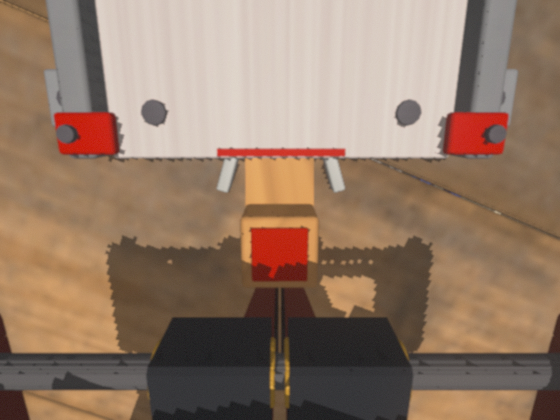

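View pics/sd11.png

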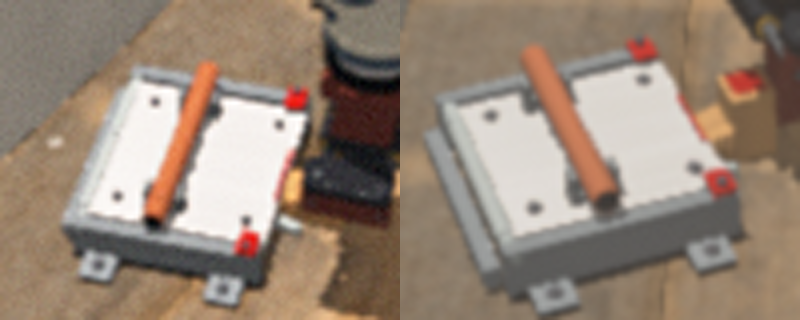

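```bash
python3 -m crank '[[[0.0001,0,-0.0004],[0,0,0],0.001],[[0,0,-0.0004],[0,0,0],0.001],[[0,0,-0.0004],[0,0,0],0.001],[[0,0,-0.0004],[0,0,0],0.001],[[0,0,0],[0,0,0],0.001],[[0,0,0],[0,0,0],0.001],[[0,0,0],[0,0,0],0.001],[[0,0,0],[0,0,0],0.001]]'; python3 st.py
```

```text
t: 21.82
ee_pos: [523.5, 60.5, 16.2]
orientation: [2.062, 0.405, -1.962]
ft_force: [-5.0, -1.4, 1.5]
width: 0.7
21.8167 [523.54  60.48  16.22] [-5.01 -1.42  1.49] push 5.18 lat 0.57 nose 88.82
```

```bash
python3 -m crank '[[[0.0001,0,-0.0003],[0,0,0],0.001],[[0,0,-0.0003],[0,0,0],0.001],[[0,0,-0.0003],[0,0,0],0.001],[[0,0,-0.0003],[0,0,0],0.001],[[0,0,0],[0,0,0],0.001],[[0,0,0],[0,0,0],0.001],[[0,0,0],[0,0,0],0.001],[[0,0,0],[0,0,0],0.001]]'; python3 st.py
```

```text
t: 22.48
ee_pos: [524.6, 60.9, 16.2]
orientation: [2.062, 0.405, -1.962]
ft_force: [-4.3, -1.9, 2.6]
width: 1.1
22.4833 [524.62  60.92  16.19] [-4.31 -1.86  2.61] push 4.69 lat -0.10 nose 89.99
```

```bash
python3 -m crank '[[[0,0,-0.0004],[0,0,0],0.001],[[0,0,-0.0004],[0,0,0],0.001],[[0,0,-0.0004],[0,0,0],0.001],[[0,0,-0.0004],[0,0,0],0.001],[[0,0,0],[0,0,0],0.001],[[0,0,0],[0,0,0],0.001],[[0,0,0],[0,0,0],0.001],[[0,0,0],[0,0,0],0.001]]'; python3 st.py
```

```text
t: 23.15
ee_pos: [526.3, 61.6, 16.2]
orientation: [2.062, 0.405, -1.962]
ft_force: [-4.1, -2.2, 1.0]
width: 1.2
23.15 [526.26  61.55  16.22] [-4.11 -2.22  1.05] push 4.64 lat -0.50 nose 91.74
```

```bash
python3 -m crank '[[[0,0,-0.0003],[0,0,0],0.001],[[0,0,-0.0003],[0,0,0],0.001],[[0,0,-0.0003],[0,0,0],0.001],[[0,0,-0.0003],[0,0,0],0.001],[[0,0,0],[0,0,0],0.001],[[0,0,0],[0,0,0],0.001],[[0,0,0],[0,0,0],0.001],[[0,0,0],[0,0,0],0.001]]'; python3 st.py
```

```text
t: 23.82
ee_pos: [527.5, 62.1, 16.2]
orientation: [2.063, 0.405, -1.961]
ft_force: [-2.9, -1.6, -2.2]
width: 0.9
23.8167 [527.49  62.07  16.24] [-2.93 -1.57 -2.22] push 3.31 lat -0.34 nose 93.08
```

```bash
python3 -m crank '[[[0.0001,0,-0.0003],[0,0,0],0.001],[[0,0,-0.0003],[0,0,0],0.001],[[0,0,-0.0003],[0,0,0],0.001],[[0,0,-0.0003],[0,0,0],0.001],[[0,0,0],[0,0,0],0.001],[[0,0,0],[0,0,0],0.001],[[0,0,0],[0,0,0],0.001],[[0,0,0],[0,0,0],0.001]]'; python3 st.py
```

```text
t: 24.48
ee_pos: [528.6, 62.5, 16.2]
orientation: [2.063, 0.405, -1.962]
ft_force: [-3.5, -2.1, -1.3]
width: 0.9
24.4833 [528.58  62.5   16.24] [-3.46 -2.08 -1.29] push 3.99 lat -0.62 nose 94.25
```

```bash
python3 -m crank '[[[0,0,-0.0003],[0,0,0],0.001],[[0,0,-0.0003],[0,0,0],0.001],[[0,0,-0.0003],[0,0,0],0.001],[[0,0,-0.0003],[0,0,0],0.001],[[0,0,0],[0,0,0],0.001],[[0,0,0],[0,0,0],0.001],[[0,0,0],[0,0,0],0.001],[[0,0,0],[0,0,0],0.001]]'; python3 st.py
```

```text
t: 25.15
ee_pos: [528.8, 62.7, 16.2]
orientation: [2.061, 0.405, -1.963]
ft_force: [-5.4, -3.2, 1.1]
width: 1.1
25.15 [528.76  62.69  16.2 ] [-5.44 -3.19  1.12] push 6.24 lat -0.90 nose 94.48
```

```bash
python3 -m crank '[[[0,0,-0.0003],[0,0,0],0.001],[[0,0,-0.0003],[0,0,0],0.001],[[0,0,-0.0003],[0,0,0],0.001],[[0,0,0],[0,0,0],0.001],[[0,0,0],[0,0,0],0.001],[[0,0,0],[0,0,0],0.001],[[0,0,0],[0,0,0],0.001],[[0,0,0],[0,0,0],0.001]]'; python3 st.py
```

```text
t: 25.82
ee_pos: [528.9, 62.8, 16.2]
orientation: [2.059, 0.405, -1.965]
ft_force: [-7.2, -3.6, 4.2]
width: 0.9
25.8167 [528.88  62.84  16.2 ] [-7.22 -3.61  4.16] push 8.05 lat -0.62 nose 94.66
```

```bash
python3 -m crank '[[[0,0,-0.0003],[0,0,0],0.001],[[0,0,-0.0003],[0,0,0],0.001],[[0,0,-0.0003],[0,0,0],0.001],[[0,0,0],[0,0,0],0.001],[[0,0,0],[0,0,0],0.001],[[0,0,0],[0,0,0],0.001],[[0,0,0],[0,0,0],0.001],[[0,0,0],[0,0,0],0.001]]'; python3 st.py
python3 - <<'E'
from h import *
c=cam("wrist");cv2.imwrite("pics/wrist12.png",c[0])
E
```

```text
t: 26.48
ee_pos: [529.0, 63.0, 16.2]
orientation: [2.058, 0.405, -1.966]
ft_force: [-9.5, -6.7, 5.3]
width: 1.3
26.4833 [529.   63.   16.2] [-9.47 -6.74  5.3 ] push 11.31 lat -2.67 nose 94.83
```

View pics/wrist12.png

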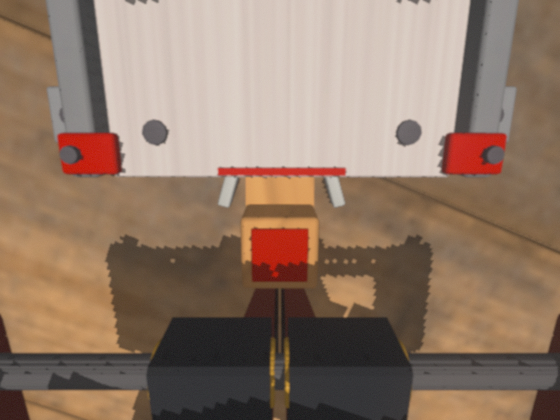

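```bash
python3 - <<'E'
from h import *
np.set_printoptions(precision=1,suppress=True)
im=cv2.imread("pics/wrist12.png")
c=cam("wrist")
g=cv2.cvtColor(im,cv2.COLOR_BGR2GRAY)
for x0 in (135,390):
    m=(g[115:150,x0:x0+40]<130);ys,xs=np.nonzero(m);print(xs.mean()+x0,ys.mean()+115)
for z in (22,26,30,34,36,38): print(z,np.linalg.norm(onz(c,(154.5,132),z)-onz(c,(408.5,132),z)))
print("edge",onz(c,(280,175),36),onz(c,(280,175),24))
E
python3 st.py
```

```text
154.77479338842974 132.099173553719
407.7782340862423 132.38603696098562
22 111.52947492285095
26 108.7562126213981
30 105.98295031994529
34 103.20968801849244
36 101.82305686776598
38 100.43642571703958
edge [579.8  83.6  36. ] [578.2  82.9  24. ]
26.5833 [528.97  62.98  16.2 ] [-10.51  -5.33   7.35] push 11.74 lat -0.97 nose 94.79
```

```bash
python3 -m crank '[[[0,0,-0.0003],[0,0,0],0.001],[[0,0,-0.0003],[0,0,0],0.001],[[0,0,-0.0002],[0,0,0],0.001],[[0,0,0],[0,0,0],0.001],[[0,0,0],[0,0,0],0.001],[[0,0,0],[0,0,0],0.001],[[0,0,0],[0,0,0],0.001],[[0,0,0],[0,0,0],0.001]]'; python3 st.py
```

```text
t: 27.25
ee_pos: [529.1, 63.1, 16.2]
orientation: [2.057, 0.405, -1.968]
ft_force: [-11.2, -6.1, 8.4]
width: 1.4
27.25 [529.07  63.07  16.23] [-11.18  -6.1    8.36] push 12.66 lat -1.42 nose 94.92
```

```bash
python3 -m crank '[[[0,0,0],[0,0,0],0.001],[[0,0,0],[0,0,0],0.001],[[0,0,0],[0,0,0],0.001],[[0,0,0],[0,0,0],0.001],[[0,0,0],[0,0,0],0.001],[[0,0,0],[0,0,0],0.001],[[0,0,0],[0,0,0],0.001],[[0,0,0],[0,0,0],0.001]]'; python3 st.py
```

```text
t: 27.92
ee_pos: [529.1, 63.1, 16.2]
orientation: [2.057, 0.405, -1.968]
ft_force: [-11.0, -6.8, 8.6]
width: 0.9
27.9167 [529.07  63.07  16.21] [-10.98  -6.83   8.57] push 12.75 lat -2.18 nose 94.92
```

```bash
python3 -m crank '[[[-0.0003,0,0],[0,0,0],0.001],[[-0.0003,0,0],[0,0,0],0.001],[[-0.0002,0,0],[0,0,0],0.001],[[0,0,0],[0,0,0],0.001],[[0,0,0],[0,0,0],0.001],[[0,0,0],[0,0,0],0.001],[[0,0,0],[0,0,0],0.001],[[0,0,0],[0,0,0],0.001]]'; python3 st.py
```

```text
t: 28.58
ee_pos: [529.1, 63.2, 16.3]
orientation: [2.057, 0.405, -1.968]
ft_force: [-8.2, -5.2, -1.9]
width: 0.7
28.5833 [529.13  63.22  16.31] [-8.24 -5.15 -1.88] push 9.57 lat -1.66 nose 95.03
```

```bash
python3 -m crank '[[[0,0,-0.0003],[0,0,0],0.001],[[0,0,-0.0003],[0,0,0],0.001],[[0,0,-0.0003],[0,0,0],0.001],[[0,0,-0.0003],[0,0,0],0.001],[[0,0,0],[0,0,0],0.001],[[0,0,0],[0,0,0],0.001],[[0,0,0],[0,0,0],0.001],[[0,0,0],[0,0,0],0.001]]'; python3 st.py
```

```text
t: 29.25
ee_pos: [529.2, 63.4, 16.3]
orientation: [2.055, 0.406, -1.97]
ft_force: [-10.7, -6.5, 1.8]
width: 0.9
29.25 [529.23  63.4   16.3 ] [-10.67  -6.49   1.84] push 12.33 lat -1.98 nose 95.19
```

```bash
python3 -m crank '[[[-0.0001,0,-0.0003],[0,0,0],0.001],[[-0.0001,0,-0.0003],[0,0,0],0.001],[[-0.0001,0,-0.0003],[0,0,0],0.001],[[0,0,-0.0002],[0,0,0],0.001],[[0,0,0],[0,0,0],0.001],[[0,0,0],[0,0,0],0.001],[[0,0,0],[0,0,0],0.001],[[0,0,0],[0,0,0],0.001]]'; python3 st.py
```

```text
t: 29.92
ee_pos: [529.3, 63.6, 16.3]
orientation: [2.053, 0.406, -1.972]
ft_force: [-12.7, -7.7, 1.3]
width: 1.2
29.9167 [529.34  63.61  16.33] [-12.67  -7.66   1.31] push 14.63 lat -2.31 nose 95.37
```

```bash
python3 -m crank '[[[0,0,-0.0002],[0,0,0],0.001],[[0,0,0],[0,0,0],0.001],[[0,0,0],[0,0,0],0.001],[[0,0,0],[0,0,0],0.001],[[0,0,0],[0,0,0],0.001],[[0,0,0],[0,0,0],0.001],[[0,0,0],[0,0,0],0.001],[[0,0,0],[0,0,0],0.001]]'; python3 st.py
python3 - <<'E'
from h import *
c=cam("wrist");cv2.imwrite("pics/wrist13.png",c[0])
E
python3 st.py
```

```text
t: 30.58
ee_pos: [529.3, 63.6, 16.3]
orientation: [2.053, 0.406, -1.972]
ft_force: [-12.7, -9.0, 1.0]
width: 1.0
30.5833 [529.32  63.6   16.34] [-12.75  -9.02   1.04] push 15.21 lat -3.54 nose 95.35
30.6333 [529.33  63.6   16.34] [-12.05  -8.22   0.9 ] push 14.27 lat -3.06 nose 95.36
```

View pics/wrist13.png

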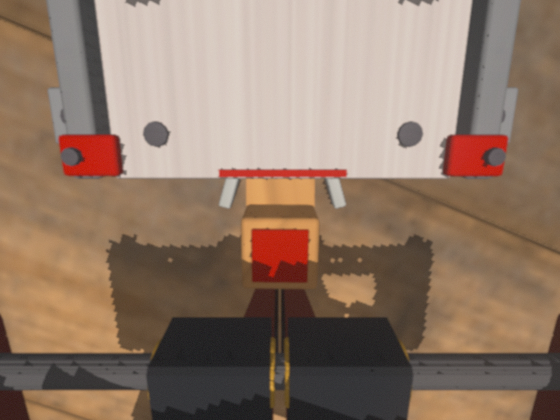

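```bash
python3 -m crank '[[[0,0,0.002],[0,0,0],0.001],[[-0.0001,0,0.002],[0,0,0],0.001],[[-0.0001,0,0.003],[0,0,0],0.001],[[-0.0005,0,0.006],[0,0,0],0.001],[[-0.001,0,0.012],[0,0,0],0.001],[[-0.001,0,0.02],[0,0,0],0.001],[[-0.001,0,0.02],[0,0,0],0.001],[[0,0,0.01],[0,0,0],0.001]]'
python3 -m crank '[[[-0.01,0,0],[0,0,0],0.001],[[-0.02,0,0],[0,0,0],0.001],[[-0.025,0,0],[0,0,0],0.001],[[-0.025,0,0],[0,0,0],0.001],[[-0.02,0,0],[0,0,0],0.001],[[-0.01,0,0],[0,0,0],0.001],[[0,0,0],[0,0,0],0.001],[[0,0,0],[0,0,0],0.001]]'
python3 st.py
python3 - <<'E'
from h import *
c=cam("wrist");cv2.imwrite("pics/wrist14.png",c[0])
a=cam("scene")[0];b=cam("side")[0];i=[cv2.resize(x,None,fx=4,fy=4,interpolation=cv2.INTER_CUBIC) for x in (a[160:240,200:300],b[190:270,180:280])];cv2.imwrite("pics/sd14.png",np.hstack(i))
np.savez("w14.npz",K=c[1],M=c[2],p=c[3])
E
```

```text
t: 31.3
ee_pos: [463.5, 36.0, 18.0]
orientation: [2.063, 0.405, -1.961]
ft_force: [-1.0, -0.4, 0.5]
width: 1.4
t: 31.97
ee_pos: [460.7, 34.5, 128.1]
orientation: [2.065, 0.405, -1.959]
ft_force: [0.8, 0.4, -0.1]
width: 1.2
31.9667 [460.72  34.49 128.1 ] [ 0.84  0.38 -0.06] push -0.93 lat 0.04 nose 20.83
```

View pics/wrist14.png

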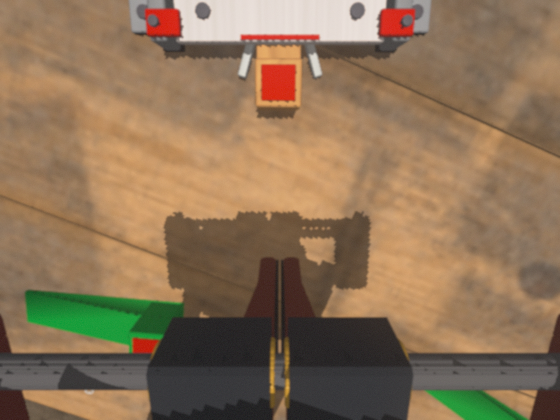

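View pics/sd14.png

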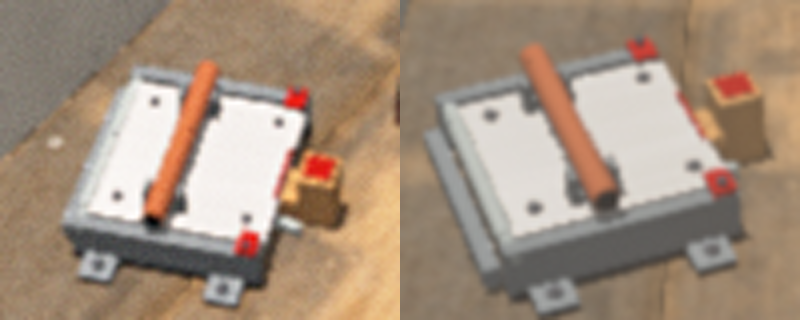

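```bash
python3 - <<'E'
from h import *
np.set_printoptions(precision=1,suppress=True)
im=cv2.imread("pics/wrist14.png");f=np.load("w14.npz");c=(im,f["K"],f["M"],f["p"])
print(onz(c,(278.5,83.5),53), onz(c,(257,106),53),onz(c,(300,106),53))
print([ (z,round(float(np.linalg.norm(onz(c,(203,11),z)-onz(c,(358,11),z))),1)) for z in(24,30,36)])
cp=np.array([cam("scene"),cam("side")],dtype=object)
print(tri([cp[0],cp[1]],[(200+321/4,160+166/4),(180+(734-400)/4,190+85/4)]))
E
python3 st.py
```

```text
[553.2  73.   53. ] [535.2  80.7  53. ] [545.7  54.9  53. ]
[(24, 105.9), (30, 103.6), (36, 101.3)]
(array([552.8,  69.4,  49.4]), [1.350868270354677, 1.350868270354796])
32.2167 [459.    34.34 126.38] [-0.62  0.38  0.79] push 0.43 lat 0.58 nose 19.18
```

```bash
python3 -m crank '[[[0,0,0],[0,0,0],0.001],[[0,0,0],[0,0,0],0.001],[[0,0,0],[0,0,0],0.001],[[0,0,0],[0,0,0],0.001],[[0,0,0],[0,0,0],0.001],[[0,0,0],[0,0,0],0.001],[[0,0,0],[0,0,0],0.001],[[0,0,0],[0,0,0],0.001]]'; python3 -c "
from workcell import workorder;print(workorder.close_job())"
```

```text
t: 32.88
ee_pos: [459.7, 34.3, 127.5]
orientation: [2.063, 0.405, -1.962]
ft_force: [0.6, 1.1, 0.5]
width: 1.5
the job is handed in; nothing more can be done
None
```

I laid the wooden wedge flat in the lane, nose first, let go of it, and pushed it in from behind the head with closed fingers. The plate came up level against its red stops. I then backed the arm clear, about 127 mm up, and handed the job in at about 33 s.

**Final push:** the last readings along the push direction were 14.6, 15.2 and 14.3 N, with about 2–3.5 N sideways. No reading passed 20 N, but force is only reported at the end of each call, so I did not see it in between.

**Downward force:** at 12.7 N push the fingertips were also pressing down with about 8 N. I eased that off before the final push, and the vertical force ended near 1 N.

**After letting go:**
- **Wedge:** the wrist camera put the head at (553, 73) mm, where the push had left it to within about 1 mm.
- **Plate:** the bolt spacing, 101.3 mm taken at 36 mm height, matches the level height.
- **Disagreement:** the scene and side cameras together put the head about 3.5 mm off in y and height. I put that down to reading points off enlarged crops.

I did not touch the other things on the bench, though I did not take a closing picture of the whole bench.

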